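# Slide the cover onto the bath and press it home

## Robot

A 7-joint arm with a two-finger parallel gripper is mounted at the origin on the work surface. World frame = base frame: x ahead of the robot, y to its left, z up, the work surface at z = 0. Lengths are in m, angles in rad, forces in N, time in s.
With the tool pointing down it reaches from about 0.4 to 0.85 m from the base axis. Payload 4.5 kg.
Tool frame: the origin (TCP) lies midway between the tips of the shut fingers; the grasp point (between the pads) lies 19 mm behind it; z points along the fingers, y is the line along which they close (so a half turn about z gives the same grasp; the last joint's range is limited). The gripper opens to 88 mm and grips with 3 to 60 N. Pads are 18 mm wide; open, the fingers measure 123 mm over their backs; the gripper's body (75 mm by 187 mm) begins 45 mm behind the grasp point.
Start: joints at [1.261, 0.689, -0.195, 1.565, 0.157, 0.902, -0.215], TCP at [0.211, -0.588, 0.239] pointing down, gripper open.
Joint ranges: [-3.01, 3.01], [-0.46, 2.08], [-1.47, 1.51], [0.13, 2.56], [-1, 4.14], [0.04, 2.09], [-2.66, 2.66]. Speed limits (rad/s): [2.57, 2.57, 3.14, 3.14, 3.14, 3.14, 3.14].

## Interface

Orientations are given as a unit quaternion [x, y, z, w].
In Python, from plant import r gives the robot as it stands.
- The arm moves only by the tool move_arm, never from a script. Its argument "targets" is a list that holds one entry, the list of rows, each a list of 7 numbers: the opening, from 0 (shut) to 1 (fully open), then the shift along the tool's x, y, z in mm, then the turn, a rotation vector about the tool's x, y, z in degrees. In form: [[[claw, dx, dy, dz, ax, ay, az], ...]]. A call has 1 to 10 rows; each row is the pose to reach, as a shift and turn from the pose commanded when the call began, along the tool's axes at that moment; what a row does not reach only later rows make up. A row lasts 1/8 s, in which the tool goes at most 62.5 mm and 10.7 degrees, less where a joint would pass 70% of its speed; a pose out of reach is approached as far as the arm can. A call with a gripper value outside its range is refused whole. The fingers move at their own pace and stop on an object; "newtons" is the grip in N (left out, the last holds). Time passes only in rows, so rows that repeat a pose let the fingers close. It gives the time, the measured TCP pose, the force, the opening and the grip force at its end, in the units of the state.
- r.get_state(): the state, without advancing time (a new reading comes with each control period).
- r.snapshot(name): name is "scene" or "top" or "wrist"; returns the picture (384x512x3 uint8, red, green, blue); there is no depth.
- r.camera_info(name): a dict with "fx", "fy", "cx", "cy" (pixels), "R" (3x3) and "t" (3): a world point X has camera coordinates R X + t. Camera axes: x right, y down, z forward; pixel columns grow to the right and rows downward; lengths in m; the calibration is good to about 2 mm. A picture is of the moment at which its call begins: read the wrist's pose just before it. camera_info takes no time and is no camera call; for the wrist camera it gives the pose at the moment of the call.
- r.finish_job(): hands the job in; it is judged then, once.
The state is a dict: "clock": time; "q": joint angles; "qd": joint speeds; "joint_torque": joint torques, N m; "tool_pos": TCP position; "eef_rot": TCP orientation; "contact_force": force on the tool from outside, world axes, zero at the start; "moment": the same for the moment, N m; "opening": opening from 0.0 (shut) to 1.0 (fully open); "finger_force": force on a finger pad.
Only numpy, scipy, OpenCV 4.12 (cv2) and the standard library are available. Lean on these libraries where they do the work, as an engineer would, in place of code of your own. Each camera call takes 0.05 s, during which the arm holds its last target. There are 200 camera calls.

## Task

Close the steel bath: slide the red cover across the top plate, without picking it up, until its step drops into the round mouth, then press it down fully home so that its flange lies flat on the plate all round. Leave the jars, their tray and the beaker standing where they are, and let go of the cover at the end.

Things in the scene. Friction and masses are not known exactly. Their poses are not given: they have to be found in the camera images.
- bath: stainless steel laboratory bath fixed on the table; its flat top plate, 120 mm above the table, is 320 mm (its x, away from the robot) by 600 mm (its y), with a round mouth 126 mm across in the middle. Along the far edge a control panel stands 40 mm above the plate. Origin on the table straight below the mouth's centre
- mouth (a point): centre of the bath's round mouth, at the level of the top plate's upper surface; z up, x and y along the bath's
- seat (a joint): black rubber seal seat, a ring inside the mouth; its top lies 6 mm below the plate at value 0 and the value (m) grows as it is pressed down. It is stiff (about 10 N to move), does not go down under the cover's weight, and stays where it is pressed; about 0.006 when the cover is home
- cover: loose red plastic cover, white label on top, no handle, 0.2 kg: flange 160 mm across, 6 mm thick, over a round step 120 mm across, 12 mm deep. Origin at the centre of the step's underside, z up. It starts standing on its step on the top plate, left or right of the mouth. Slid over the mouth it drops 6 mm onto the seat; home, the flange lies on the plate and the origin is 12 mm below the plate
- tray: shallow open aluminium tray, 160 x 100 x 20 mm, standing on the top plate on the other side of the mouth with jar_a and jar_b in it; origin at the centre of its underside, x along its length
- jar_a: clear jar with an orange lid, 64 mm across, 75 mm tall, in the tray; origin at the centre of its underside
- jar_b: clear jar with a black lid, 64 mm across, 75 mm tall, in the tray; origin at the centre of its underside
- jar_c: white jar with an orange lid, 70 mm across, 90 mm tall, on the table to the left of the bath; origin at the centre of its underside
- jar_d: white jar like jar_c, also to the left of the bath
- jar_e: white jar with a black lid, 70 mm across, 90 mm tall, on the table to the right of the bath; origin at the centre of its underside
- beaker: glass beaker, 80 mm across, 100 mm tall, on the table to the right of the bath; origin at the centre of its underside
Things that resemble listed ones, but are neither listed nor needed, are in the scene too. What is meant by the cover is not black, and is the larger of those in its own colour.

How it is judged:
At the end, for the whole second after the job is handed in: the cover's step is in the mouth, centred within 6 mm, its flange down on the top plate to within 1.8 mm and level within 0.025 rad, at rest (z of cover in the frame of mouth below -0.0102 m and horizontal distance between cover and mouth below 0.006 m and angle between cover's own z axis and vertical below 0.025 rad and linear speed of cover below 0.01 m/s); the robot touches nothing.
It fails at once if the cover is lifted more than 20 mm off the top plate (z of cover in the frame of mouth above 0.02 m).
It fails at once if a jar, the tray or the beaker is moved more than 25 mm or tipped more than about 20 degrees (distance of any of tray, jar_a, jar_b, jar_c, jar_d, jar_e, beaker from where it was at the start of the episode above 0.025 m or angle between any of tray, jar_a, jar_b, jar_c, jar_d, jar_e, beaker's own z axis and vertical above 0.35 rad).
It also fails if it takes over 51 s, if anything falls off the work surface, if the arm or the gripper's body presses on something with over 40 N, if the wrist force passes 120 N, or if a joint passes its speed limit or range.

## Working session

There is one attempt and no reset: what is moved stays moved. The work goes in short steps, Python scripts to look and compute and a tool call to move; the robot and the scene stay as the last step left them, time stands still between calls to the robot, and variables do not carry over. Pictures are saved under pics/ and viewed, at most 10 in all, crops included, and the job is handed in when it is done.

Besides the shell and the picture viewer there is one more tool, called after "Request:" as a command line: name --argument value ..., lists and objects as JSON in quotes. move_arm: Moves the arm, as the interface text tells. Its arguments: {"type":"object","properties":{"targets":{"type":"array","items":{"type":"array","items":{"type":"array","items":{"type":"number"}}}},"newtons":{"type":"number"}},"required":["targets"]}

```bash
mkdir -p pics; ls; python3 - <<'E'
from plant import r
import cv2,numpy as np
for n in("scene","top"):
    cv2.imwrite(f"pics/{n}0.png",cv2.cvtColor(r.snapshot(n),cv2.COLOR_RGB2BGR)); print(n,r.camera_info(n))
s=r.get_state();print(s)
E
```

```text
pics
scene {'fx': 360.6234236964835, 'fy': 360.6234236964835, 'cx': 259.0176190258469, 'cy': 194.76741574869138, 'R': array([[ 0.12323821,  0.99233771,  0.00884361],
       [ 0.75628129, -0.088145  , -0.64828163],
       [-0.64253479,  0.08658132, -0.76134927]]), 't': array([-0.07069272, -0.25960941,  1.68576772])}
top {'fx': 451.853311273813, 'fy': 451.853311273813, 'cx': 255.92621881198446, 'cy': 189.29053948061693, 'R': array([[-0.01218574, -0.99980472, -0.0155575 ],
       [-0.98540432,  0.01464928, -0.16959873],
       [ 0.16979352,  0.01326374, -0.9853904 ]]), 't': array([0.02047016, 0.43337383, 1.668351  ])}
{'clock': 0.1, 'q': array([ 1.26078257,  0.6898983 , -0.19453199,  1.56624067,  0.15728773,
        0.90247929, -0.21513527]), 'qd': array([-0.00036821, -0.00228819, -0.00066696, -0.00101447, -0.0003422 ,
       -0.00054569,  0.00029682]), 'joint_torque': array([-2.57018990e-03, -5.28489232e+01, -1.27115786e+00, -1.53834128e+01,
       -5.24950388e-02,  2.06756275e-03,  5.51946823e-05]), 'tool_pos': array([ 0.21045391, -0.5879023 ,  0.23799148]), 'eef_rot': array([ 9.85256383e-01,  1.71082409e-01, -1.88857889e-04, -7.95736993e-04]), 'contact_force': array([ 0.54734484, -0.12887318,  0.067747  ]), 'moment': array([0.05865309, 0.02504657, 0.01681853]), 'finger_force': 0.0, 'opening': 1.0057617080004442}
```

View pics/scene0.png

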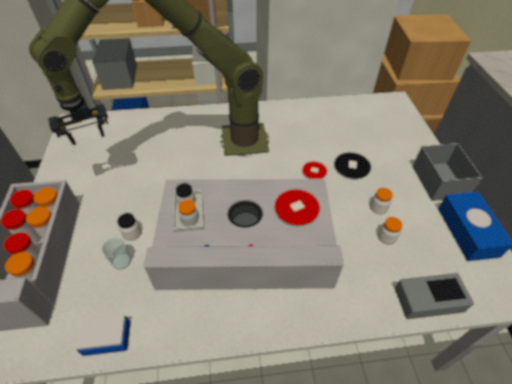

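View pics/top0.png

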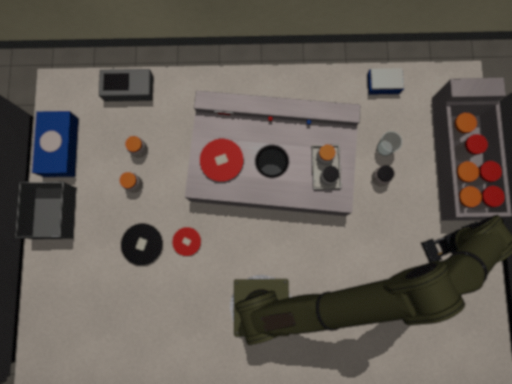

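Top view candidates: the large red disc with white label at (221,160) on the plate, a small red disc at (187,241) and a black disc at (141,244), both on the table. The large red one fits (not black, largest of the reds, on the plate beside the mouth at (272,161)). I'll confirm it in a crop and measure from both views.

```bash
cat > h.py <<'E'
import cv2,numpy as np
from plant import r
def snap(n): return cv2.cvtColor(r.snapshot(n),cv2.COLOR_RGB2BGR)
def P(c): return np.diag([1,1,1.])@np.array([[c["fx"],0,c["cx"]],[0,c["fy"],c["cy"]],[0,0,1]])@np.c_[c["R"],c["t"]]
def tri(c1,p1,c2,p2):
    X=cv2.triangulatePoints(P(c1),P(c2),np.array(p1,float),np.array(p2,float)); return (X[:3]/X[3]).ravel()
def atz(c,p,z):
    d=c["R"].T@np.array([(p[0]-c["cx"])/c["fx"],(p[1]-c["cy"])/c["fy"],1]);o=-c["R"].T@c["t"]
    return o+d*(z-o[2])/d[2]
def biggest(m):
    cs,_=cv2.findContours(m.astype(np.uint8),cv2.RETR_EXTERNAL,cv2.CHAIN_APPROX_NONE)
    return max(cs,key=cv2.contourArea)
def circ(c,cn,z):  # circle through back-projected contour at height z
    X=np.array([atz(c,p[0],z)[:2] for p in cn],np.float32); h=cv2.convexHull(X)[:,0]
    A=np.c_[2*X,np.ones(len(X))];s=np.linalg.lstsq(A,(X**2).sum(1),rcond=None)[0]
    return s[:2],2*np.sqrt(s[2]+s[:2]@s[:2])
E
python3 - <<'E'
from h import *
out=[];el={}
for n,box,mb in(("scene",(272,185,325,228),(225,198,266,230)),("top",(195,132,250,188),(252,142,292,182))):
    im=cv2.imread(f"pics/{n}0.png");c=r.camera_info(n);h=im.astype(int)
    for k,(x0,y0,x1,y1) in(("cover",box),("mouth",mb)):
        m=np.zeros(im.shape[:2],bool)
        m[y0:y1,x0:x1]=((h[...,2]-h[...,1]>60) if k=="cover" else (h.max(2)<95))[y0:y1,x0:x1]
        cn=biggest(m);e=cv2.fitEllipse(cn);el[n,k]=e[0];print(n,k,e,circ(c,cn,.138 if k=="cover" else .12))
a,b=r.camera_info("scene"),r.camera_info("top")
for k in("cover","mouth"):print(k,tri(a,el["scene",k],b,el["top",k]))
im=cv2.imread("pics/top0.png")[85:220,120:365];out=cv2.resize(im,None,fx=3.2,fy=3.2,interpolation=2)
im=cv2.imread("pics/scene0.png")
cv2.imwrite("pics/c1.png",out)
E
```

```text
scene cover ((296.8114013671875, 206.76109313964844), (35.20443344116211, 44.75029754638672), 97.94679260253906) (array([0.52924301, 0.13638582]), np.float64(0.15587546623702628))
scene mouth ((244.6203155517578, 213.56886291503906), (25.573326110839844, 33.790462493896484), 87.65232849121094) (array([ 0.52548941, -0.04542505]), np.float64(0.11422820403277521))
top cover ((221.03256225585938, 159.5043182373047), (41.60904312133789, 42.734092712402344), 66.45757293701172) (array([0.52731666, 0.13735971]), np.float64(0.15357306295431797))
top mouth ((271.5558166503906, 160.93917846679688), (32.485897064208984, 33.35960388183594), 89.90338134765625) (array([ 0.52317313, -0.04441486]), np.float64(0.12080923700356914))
cover [0.5280337  0.13762925 0.13233993]
mouth [ 0.52380618 -0.04488503  0.11562363]
```

View pics/c1.png

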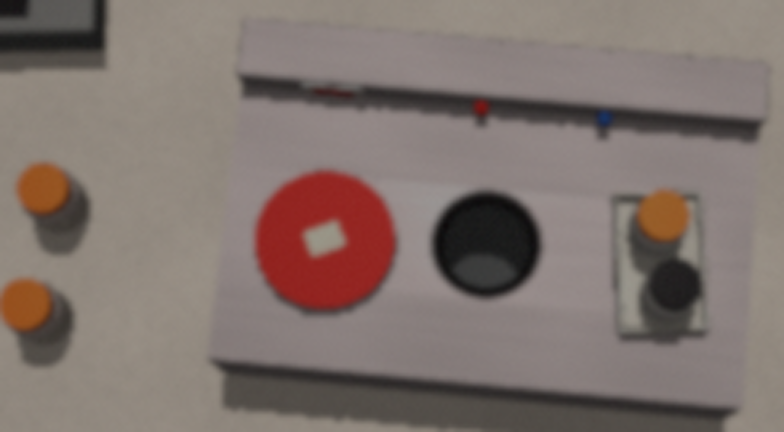

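The crop confirms the large red disc with white label on the plate, with the mouth beside it and the tray on the right. The measured heights (0.132 m flange top, 0.116 m plate) agree with 0.138/0.120 to within calibration. The plan is to push the flange rim with the open fingers as a two-point fork from +y, then press down at the centre. First I move over, clear of the jars.

Request:
move_arm --targets '[[[1, 330, -295, -42, 0, 0, -35], [1, 330, -295, -42, 0, 0, -35], [1, 330, -295, -42, 0, 0, -35], [1, 330, -295, -42, 0, 0, -35], [1, 330, -295, -42, 0, 0, -35], [1, 330, -295, -42, 0, 0, -35], [1, 330, -295, -42, 0, 0, -35], [1, 578, -667, -10, 0, 0, -70.3], [1, 578, -667, -10, 0, 0, -70.3], [1, 578, -667, -10, 0, 0, -70.3]]]'

```text
clock: 1.35
tool_pos: [0.4647, -0.0226, 0.267]
eef_rot: [0.724, 0.69, -0.0, 0.0]
contact_force: [0.2, -0.4, -0.5]
opening: 1.0
finger_force: 0.0
```

Request:
move_arm --targets '[[[1, 0, 0, 0, 0, 0, 0]]]'

```text
clock: 1.48
tool_pos: [0.4653, -0.0186, 0.2672]
eef_rot: [0.722, 0.692, 0.002, -0.001]
contact_force: [0.7, -1.3, 0.2]
opening: 1.0
finger_force: 0.0
```

```bash
python3 - <<'E'
from h import *
c=r.camera_info("wrist");im=snap("wrist");cv2.imwrite("pics/w1.png",im)
for n,X in(("mouth",[.5245,-.045,.12]),("cover",[.528,.137,.138]),("tcp",r.get_state()["tool_pos"])):
    p=P(c)@np.r_[X,1];print(n,p[:2]/p[2])
print(-c["R"].T@c["t"],c["R"][2])
E
```

```text
mouth [314.44833364 195.58747302]
cover [326.97682936 -18.27944717]
tcp [253.89234484 250.61827471]
[0.46815813 0.05973962 0.41327791] [-0.01126923 -0.29884858 -0.954234  ]
```

View pics/w1.png

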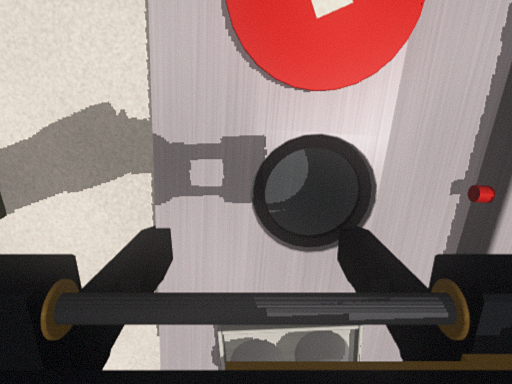

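Wrist view: mouth ring centred near (314,192), 122 px across; cover's lower rim at (318,90), tray below. I refine the mouth and cover by circle fits here, and move above the push start.

```bash
python3 - <<'E'
from h import *
from scipy.ndimage import binary_fill_holes
c=r.camera_info("wrist");im=cv2.imread("pics/w1.png").astype(int)
m=np.zeros(im.shape[:2],bool);m[125:225,245:385]=(im.max(2)<100)[125:225,245:385]
m=cv2.morphologyEx(m.astype(np.uint8),cv2.MORPH_OPEN,np.ones((5,5)))
for L,R in((0,0),):
    # outer ring pts: per-row extreme dark pixels, avoiding the arm shadow on the left-top and the finger below
    pts=[[[np.where(m[y])[0].max()+.5,y]] for y in range(142,222)]+[[[x,np.where(m[:225,x])[0].min()-.5]] for x in range(285,350)]+[[[np.where(m[y])[0].min()-.5,y]] for y in range(206,224)]
    print("mouth",circ(c,pts,.12))
red=(im[...,2]-im[...,1]>80);red[:,430:]=0
pts=[[[x,np.where(red[:,x])[0].max()+.5]] for x in range(240,412)]
print("cover",circ(c,pts,.138))
s=r.get_state();print(s["tool_pos"])
E
```

```text
mouth (array([ 0.52210353, -0.04968237]), np.float64(0.1239146224356216))
cover (array([0.52722041, 0.13095127]), np.float64(0.1576826513956738))
[ 0.46447708 -0.02228333  0.26689614]
```

Request:
move_arm --targets '[[[1, 250, -62, 0, 0, 0, -1.5], [1, 250, -62, 0, 0, 0, -1.5], [1, 250, -62, 0, 0, 0, -1.5], [1, 250, -62, 0, 0, 0, -1.5], [1, 250, -62, 0, 0, 0, -1.5], [1, 250, -62, 0, 0, 0, -1.5], [1, 250, -62, 0, 0, 0, -1.5]]]'

```text
clock: 2.4
tool_pos: [0.4168, 0.2256, 0.2668]
eef_rot: [0.718, 0.696, -0.001, 0.001]
contact_force: [0.4, -0.0, -0.5]
opening: 0.999
finger_force: 0.0
```

I had the sign of dy reversed; tool y points along +x. Correcting that, then lowering behind the cover with the tips at z≈0.127.

Request:
move_arm --targets '[[[1, 14, 110, 0, 0, 0, 0.6], [1, 14, 110, 0, 0, 0, 0.6], [1, 14, 110, 40, 0, 0, 0.6], [1, 14, 110, 80, 0, 0, 0.6], [1, 14, 110, 110, 0, 0, 0.6], [1, 14, 110, 130, 0, 0, 0.6], [1, 14, 110, 139, 0, 0, 0.6], [1, 14, 110, 139, 0, 0, 0.6], [1, 14, 110, 139, 0, 0, 0.6]]]'

```text
clock: 3.52
tool_pos: [0.527, 0.2394, 0.129]
eef_rot: [0.721, 0.693, 0.001, 0.0]
contact_force: [0.9, -0.4, -0.4]
opening: 0.998
finger_force: 0.0
```

```bash
python3 - <<'E'
from h import *
s=r.get_state();print(s["tool_pos"],s["eef_rot"],s["contact_force"])
a=snap("wrist");b=cv2.resize(snap("top")[85:220,120:365],(512,282))
cv2.imwrite("pics/w2.png",cv2.resize(np.vstack([a,b]),None,fx=.9,fy=.9))
E
```

```text
[0.52702164 0.23939367 0.12898963] [7.20690489e-01 6.93256545e-01 7.04918051e-04 2.91159234e-04] [ 0.85016139 -0.35814801 -0.38849163]
```

View pics/w2.png

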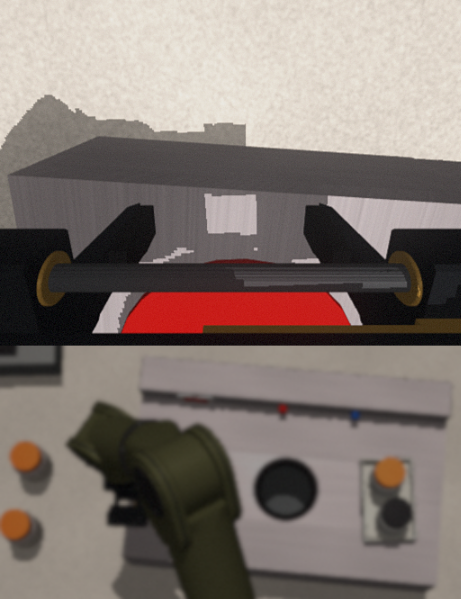

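The fork straddles the cover symmetrically, with no contact yet. Pushing.

Request:
move_arm --targets '[[[1, -8, 0.2, 3, 0, 0, -1.5], [1, -16, 0.4, 3, 0, 0, -1.5], [1, -24, 0.6, 3, 0, 0, -1.5], [1, -34, 0.8, 3, 0, 0, -1.5], [1, -44, 1, 3, 0, 0, -1.5], [1, -54, 1.2, 3, 0, 0, -1.5], [1, -64, 1.4, 3, 0, 0, -1.5], [1, -74, 1.7, 3, 0, 0, -1.5], [1, -84, 1.9, 3, 0, 0, -1.5], [1, -94, 2.2, 3, 0, 0, -1.5]]]'

```text
clock: 4.88
tool_pos: [0.525, 0.1449, 0.1252]
eef_rot: [0.711, 0.703, 0.0, 0.0]
contact_force: [-0.4, 0.6, 1.1]
opening: 0.999
finger_force: 0.5
```

```bash
python3 - <<'E'
from h import *
c=r.camera_info("top");im=snap("top");h=im.astype(int)
s=r.get_state();print(s["tool_pos"],s["eef_rot"],s["contact_force"])
c2=r.camera_info("scene");b=snap("scene")
cv2.imwrite("pics/p1.png",np.hstack([cv2.resize(im[110:210,180:300],(480,400)),cv2.resize(b[170:250,200:320],(480,320))[:,:320] if 0 else cv2.resize(b[170:270,200:275],(300,400))]))
m=np.zeros(im.shape[:2],bool);m[125:200,190:300]=(h[...,2]-h[...,1]>60)[125:200,190:300];cn=biggest(m)
print(cv2.contourArea(cn),circ(c,cn,.138))
E
```

```text
[0.5249508  0.14281929 0.12499169] [ 7.11902574e-01  7.02277399e-01 -9.05876132e-04  5.98952368e-04] [ 0.48630153 -0.09155595  0.79032603]Traceback (most recent call last):
  File "<stdin>", line 6, in <module>
  File "h.py", line 12, in biggest
    return max(cs,key=cv2.contourArea)
ValueError: max() iterable argument is empty
```

View pics/p1.png

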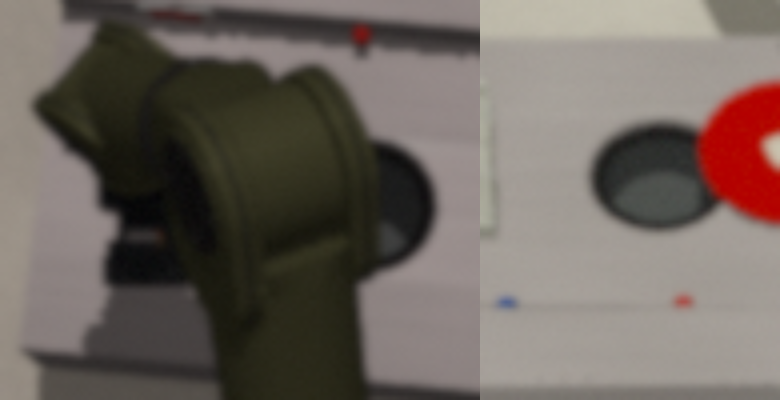

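The scene view shows the cover's rim overlapping the mouth's edge and tracking straight; the top view is hidden by the arm. Continuing to about 16 mm short.

Request:
move_arm --targets '[[[1, -10, 0, 0, 0, 0, 0], [1, -20, 0, 0, 0, 0, 0], [1, -30, 0, 0, 0, 0, 0], [1, -40, 0, 0, 0, 0, 0], [1, -50, 0, 0, 0, 0, 0], [1, -60, 0, 0, 0, 0, 0], [1, -70, 0, 0, 0, 0, 0], [1, -80, 0, 0, 0, 0, 0], [1, -90, 0.3, 0, 0, 0, 0], [1, -98, 0.5, 0, 0, 0, 0]]]'

```text
clock: 6.22
tool_pos: [0.5244, 0.0469, 0.1252]
eef_rot: [0.711, 0.703, 0.0, 0.0]
contact_force: [-0.5, 2.6, 0.5]
opening: 1.003
finger_force: 0.8
```

```bash
cat > look.py <<'E'
from h import *
s=r.get_state();print(s["tool_pos"],s["eef_rot"],s["contact_force"])
c=r.camera_info("scene");im=snap("scene");h=im.astype(int)
m=np.zeros(im.shape[:2],bool);m[175:245,200:325]=(h[...,2]-h[...,1]>60)[175:245,200:325];cn=biggest(m)
for z in(.138,.132,.126):print(z,cv2.contourArea(cn),circ(c,cn,z))
E
python3 look.py
```

```text
[0.52436442 0.04694344 0.1251788 ] [7.11323562e-01 7.02864696e-01 8.80500930e-05 2.94115272e-05] [-0.4871899   2.64299998  0.5188555 ]
0.138 1142.0 (array([ 0.52464941, -0.03376023]), np.float64(0.1494322887469963))
0.132 1142.0 (array([ 0.51996393, -0.03336182]), np.float64(0.15034924313269402))
0.126 1142.0 (array([ 0.51527846, -0.03296342]), np.float64(0.15126624349491594))
```

Request:
move_arm --targets '[[[1, -3, 0.2, 0, 0, 0, 0], [1, -5, 0.4, 0, 0, 0, 0], [1, -7, 0.6, 0, 0, 0, 0], [1, -9, 0.8, 0, 0, 0, 0], [1, -10, 0.8, 0, 0, 0, 0], [1, -11, 0.8, 0, 0, 0, 0], [1, -12, 0.8, 0, 0, 0, 0], [1, -12, 0.8, 0, 0, 0, 0]]]'

```text
clock: 7.28
tool_pos: [0.5251, 0.036, 0.1252]
eef_rot: [0.711, 0.703, 0.0, -0.0]
contact_force: [-0.4, 3.4, 0.7]
opening: 0.997
finger_force: 1.6
```

```bash
python3 look.py
```

```text
[0.52506924 0.03599439 0.12519017] [ 7.11135898e-01  7.03054481e-01  3.43344076e-04 -1.12559483e-04] [-0.38921144  3.41352336  0.69179053]
0.138 1108.0 (array([ 0.52673006, -0.04436427]), np.float64(0.1471166850934031))
0.132 1108.0 (array([ 0.52205733, -0.04403091]), np.float64(0.1480193954533352))
0.126 1108.0 (array([ 0.51738461, -0.04369756]), np.float64(0.14892215658670815))
```

Request:
move_arm --targets '[[[1, -1, -0.3, 0, 0, 0, 0], [1, -2, -0.5, 0, 0, 0, 0], [1, -3, -0.5, 0, 0, 0, 0], [1, -4, -0.5, 0, 0, 0, 0], [1, -4, -0.5, 0, 0, 0, 0]]]'

```text
clock: 7.95
tool_pos: [0.5244, 0.031, 0.1251]
eef_rot: [0.711, 0.703, -0.0, 0.0]
contact_force: [0.0, -0.1, -0.4]
opening: 1.002
finger_force: 0.3
```

```bash
python3 look.py; python3 -c "
from h import *
cv2.imwrite('pics/s3.png',np.hstack([cv2.resize(snap('scene')[170:250,195:295],(500,400)),cv2.resize(snap('wrist'),(300,400))]))"
```

```text
[0.52439992 0.03101236 0.12511509] [ 7.11426850e-01  7.02760069e-01 -2.81204176e-04  2.07203674e-04] [ 0.04255401 -0.12135314 -0.41116323]
0.138 1128.5 (array([ 0.52951533, -0.04962299]), np.float64(0.14754797503672223))
0.132 1128.5 (array([ 0.52485969, -0.04932192]), np.float64(0.1484533627818028))
0.126 1128.5 (array([ 0.52020405, -0.04902084]), np.float64(0.1493587668883382))
```

View pics/s3.png

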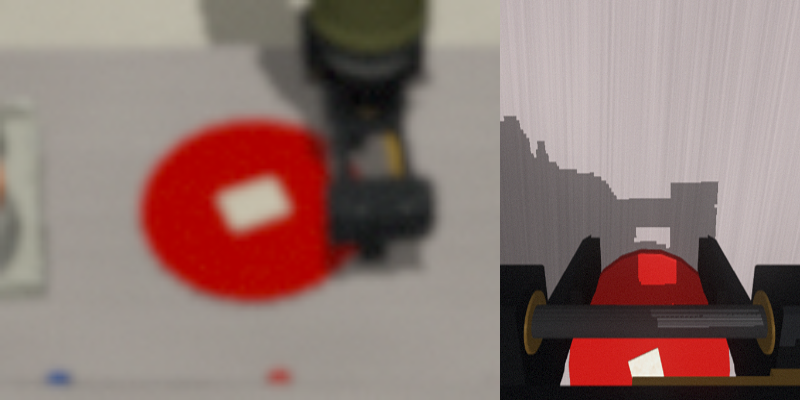

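The contact force fell from 3.4 N to 0 and the apparent height fits the 6 mm drop, so the step is in the mouth (scene crop: disc centred around (245,210) in the crop). Backing off, rising, shutting the fingers and moving over the centre.

Request:
move_arm --targets '[[[1, 12, 0, 0, 0, 0, 0], [1, 18, 0, -20, 0, 0, 0], [0, 18, 0, -60, 0, 0, 0], [0, 0, 0.5, -60, 0, 0, 0], [0, -40, 0.9, -60, 0, 0, 0], [0, -78, 0.9, -60, 0, 0, 0], [0, -78, 0.9, -60, 0, 0, 0], [0, -78, 0.9, -40, 0, 0, 0], [0, -78, 0.9, -20, 0, 0, 0], [0, -78, 0.9, -15, 0, 0, 0]]]'

```text
clock: 9.35
tool_pos: [0.5233, -0.0457, 0.1387]
eef_rot: [0.711, 0.703, -0.001, -0.001]
contact_force: [-0.2, 0.1, 0.3]
opening: 0.116
finger_force: 0.0
```

```bash
python3 look.py
```

```text
[ 0.52333654 -0.04568389  0.13874023] [ 0.71078339  0.70340946 -0.00091834 -0.00112288] [-0.18409415  0.05274075  0.32631538]
0.138 759.5 (array([ 0.53158581, -0.0437479 ]), np.float64(0.13275628439413528))
0.132 759.5 (array([ 0.52694286, -0.04341075]), np.float64(0.13357093531462316))
0.126 759.5 (array([ 0.52229993, -0.04307361]), np.float64(0.13438561002750649))
```

Request:
move_arm --newtons 10 --targets '[[[0, 0, 0, 2, 0, 0, 0], [0, 0, 0, 4, 0, 0, 0], [0, 0, 0, 6, 0, 0, 0], [0, 0, 0, 8, 0, 0, 0], [0, 0, 0, 10, 0, 0, 0], [0, 0, 0, 11, 0, 0, 0], [0, 0, 0, 11, 0, 0, 0]]]'

```text
clock: 10.28
tool_pos: [0.5246, -0.0465, 0.1298]
eef_rot: [0.711, 0.703, 0.0, 0.0]
contact_force: [-0.8, 0.0, 5.5]
opening: 0.007
finger_force: 3.0
```

Request:
move_arm --targets '[[[0, 0, 0, 1, 0, 0, 0], [0, 0, 0, 2, 0, 0, 0], [0, 0, 0, 2, 0, 0, 0]]]'

```text
clock: 10.65
tool_pos: [0.5246, -0.0465, 0.1278]
eef_rot: [0.711, 0.703, 0.0, 0.0]
contact_force: [-1.3, -1.2, 6.7]
opening: 0.006
finger_force: 3.4
```

The seat is going down at about 7 N. Continuing until the force climbs.

Request:
move_arm --targets '[[[0, 0, 0, 1, 0, 0, 0], [0, 0, 0, 2, 0, 0, 0], [0, 0, 0, 2, 0, 0, 0]]]'

```text
clock: 11.02
tool_pos: [0.5246, -0.0465, 0.1265]
eef_rot: [0.711, 0.703, 0.0, 0.001]
contact_force: [-3.5, 0.3, 13.0]
opening: 0.003
finger_force: 6.4
```

Request:
move_arm --targets '[[[0, 0, 0, 1, 0, 0, 0], [0, 0, 0, 2, 0, 0, 0], [0, 0, 0, 2, 0, 0, 0]]]'

```text
clock: 11.4
tool_pos: [0.5246, -0.0465, 0.1264]
eef_rot: [0.711, 0.703, 0.0, 0.002]
contact_force: [-7.3, -0.9, 31.1]
opening: 0.004
finger_force: 15.6
```

It stops firmly at 0.1264 m under 31 N, close to the expected 0.126. Lifting off and moving the arm aside to check.

Request:
move_arm --targets '[[[0, 0, 0, -5, 0, 0, 0], [0, 0, 0, -30, 0, 0, 0], [0, 0, 0, -90, 0, 0, 0], [0, 50, 0, -130, 0, 0, 0], [0, 110, 0, -130, 0, 0, 0], [0, 170, 0, -130, 0, 0, 0], [0, 200, 0, -130, 0, 0, 0], [0, 200, 0, -130, 0, 0, 0]]]'

```text
clock: 12.4
tool_pos: [0.5262, 0.1566, 0.2532]
eef_rot: [0.709, 0.705, 0.001, -0.001]
contact_force: [0.6, 0.1, 0.6]
opening: 0.005
finger_force: 0.0
```

```bash
cat look.py > look2.py; cat >> look2.py <<'E'
e1=cv2.fitEllipse(cn)[0];b=im
t=snap("top");ct=r.camera_info("top");h=t.astype(int)
m=np.zeros(t.shape[:2],bool);m[130:195,240:310]=(h[...,2]-h[...,1]>60)[130:195,240:310];cn=biggest(m)
print("top",cv2.contourArea(cn),circ(ct,cn,.126),"tri",tri(c,e1,ct,cv2.fitEllipse(cn)[0]))
cv2.imwrite("pics/f.png",np.hstack([cv2.resize(b[170:250,195:295],(450,360),interpolation=2),cv2.resize(t[125:205,230:305],(338,360),interpolation=2)]))
E
python3 look2.py
```

```text
[0.52620061 0.15659785 0.25317718] [ 7.09402267e-01  7.04803292e-01  6.35059686e-04 -5.82656179e-04] [0.5538607  0.09418952 0.64339178]
0.138 1255.5 (array([ 0.53365058, -0.04384949]), np.float64(0.153591859559845))
0.132 1255.5 (array([ 0.52902033, -0.04351298]), np.float64(0.15453434617693287))
0.126 1255.5 (array([ 0.52439007, -0.04317645]), np.float64(0.155476835921743))
top 315.0 (array([ 0.54153233, -0.05838694]), np.float64(0.10781376977008068)) tri [ 0.5477666  -0.05755448  0.15400123]
```

View pics/f.png

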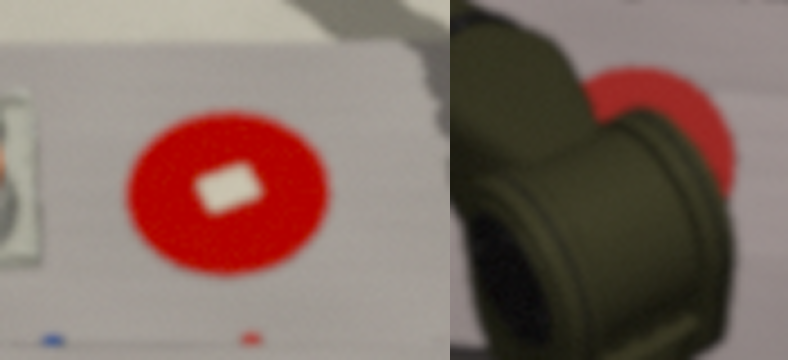

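The scene crop shows the flange flush and complete. Its fit at z=0.126 lies within 2.5 mm of the mouth seen by the same camera. The robot is clear, so I'm handing in.

```bash
python3 -c "
from plant import r
print(r.finish_job())"
```

```text
the job is handed in; nothing more can be done
None
```

The red cover was slid across the plate into the mouth and pressed home: its top stopped at z = 0.126 m under 31 N. From the scene camera it sits within about 2.5 mm of the mouth's centre. The robot has let go and is clear, the jars, tray and beaker were not touched, and the job was handed in at about 12.5 s with no verdict returned.

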